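Slide a press plate out over the end of its ledge

ROBOT

A 6-joint arm with a two-finger parallel gripper is mounted at the origin on the work surface. World frame = base frame: x ahead of the robot, y to its left, z up, the work surface at z = 0. Lengths are in m, angles in degrees, forces in N, time in s.
With the tool pointing down it reaches from about 0.375 to 0.9 m from the base axis. Payload 3.1 kg.
Tool frame: the origin (TCP) lies at the very end of the fingers, on their centre line; the grasp point (between the pads) lies 19 mm behind it; x points along the fingers, z is the direction in which the jaws open and shut, and the axes are right-handed (so a half turn about x gives the same grasp; the last joint's range is limited). The gripper opens to 87 mm and grips with 3 to 60 N. Pads are 19 mm wide; open, the fingers measure 117 mm over their backs; the gripper's body (75 mm by 190 mm) begins 51 mm behind the grasp point.
Start: joints at [-76.633, 30.224, 82.088, -0, 67.689, -10.227], TCP at [0.25, -0.573, 0.2] pointing down, gripper open.
Joint ranges: [-176.69, 176.69], [-43.24, 126.21], [12.49, 139.97], [-82, 262], [0, 151.66], [-163.58, 163.58]. Speed limits (degrees/s): [159.86, 159.86, 180, 180, 180, 180].

INTERFACE

Orientations are given as a 3x3 rotation matrix whose columns are the frame's x, y, z axes.
In Python, from rig import bot gives the robot as it stands.
- The arm moves only by the tool send_rows, never from a script. Its arguments are lists of equal length, an entry for each row: "fingers": the opening, from 0 (shut) to 1 (fully open); "dp": the shift along the world's x, y, z in mm, a list of three; "turn": the turn, a rotation vector about the world's x, y, z in rad, a list of three. In form: {"fingers": [fingers, ...], "dp": [[tx, ty, tz], ...], "turn": [[rx, ry, rz], ...]}. A call has 1 to 10 rows; each row is the pose to reach, as a shift and turn from the pose measured when the call began; what a row does not reach only later rows make up. A row lasts 1/12 s, in which the tool goes at most 41.7 mm and 7.16 degrees, less where a joint would pass 70% of its speed; a pose out of reach is approached as far as the arm can. A call with a gripper value outside its range is refused whole. The fingers move at their own pace and stop on an object; the grip force is fixed at half the most. Time passes only in rows, so rows that repeat a pose let the fingers close. It gives the time, the measured TCP pose, the force and the opening at its end, in the units of the state.
- bot.read_state(): the state, without advancing time (a new reading comes with each control period).
- bot.capture(name): name is "scene" or "top" or "wrist"; returns a dict with "img" (480x640x3 uint8, blue, green, red), "z_map" (480x640 float32, m along the optical axis (not along the pixel's ray), 0 where there is no reading), "mtx" (3x3 intrinsics, pixels), "k1" (the pictures are not rectified: a ray, as slopes to the right and down, at radius r is drawn at 1 + k1 r^2 times it, then the intrinsics apply), "origin" and "orientation" of the camera in the world; the wrist camera has in their place "hand_eye" (4x4, takes a point from camera to tool coordinates, whose origin is the TCP and whose axes are the tool frame's). Camera axes: x right, y up, looking along -z (the intrinsics and any distortion apply to the point x, -y, -z); pixel columns grow to the right and rows downward; lengths in m; the calibration is good to about 2 mm. A picture is of the moment at which its call begins: read the wrist's pose just before it.
- bot.hand_in(): hands the job in, once; it reports no verdict.
The state is a dict: "time_s": time; "joint_positions": joint angles; "qvel": joint speeds; "tau": joint torques, N m; "position": TCP position; "tcp_rot": TCP orientation; "force": force on the tool from outside, world axes, zero at the start; "moment": the same for the moment, N m; "opening": opening from 0.0 (shut) to 1.0 (fully open).
Only numpy, scipy, OpenCV 4.12 (cv2) and the standard library are available. Lean on these libraries where they do the work, as an engineer would, in place of code of your own. Each camera call takes 0.05 s, during which the arm holds its last target.

TASK

Push the orange end stop on the raised steel ledge sideways, away from the robot, as far as it goes. Then push the bare steel plate lying on the ledge along it, towards that end, to bring its edge out for gripping later: stop when the whole yellow end of the plate sticks out past the end of the ledge while the red stripe is still on the ledge; leave the plate flat and roughly straight along the ledge. Only push: do not lift or tip the plate, and leave everything else where it is.

Things in the scene. Friction and masses are not known exactly. Their poses are not given: they have to be found in the camera images.
- ledge: Raised dark steel ledge, fixed to the table: flat top 110 mm (its x) by 360 mm (its y), 60 mm high, no rims. Origin at the centre of its underside, on the table; z up, y along its length towards the end with the orange stop (the robot's left), x across it, away from the robot.
- ledge_end (a point): Middle of the ledge's top edge at the stop end (on the ledge 180 mm along +y, 60 mm up); same axes as the ledge. The plate overhangs where it is at positive y of this point.
- stop (a joint): Travel in m of the orange end stop, a block sliding across the ledge's end face along the ledge's +x (away from the robot): 0 = across the plate's way, 0.075 = fully aside at its hard limit. Dry friction of about 2.5 N holds it where it is left. It starts at 0 to 0.015.
- stop_push (a point): On the stop's near (-x) face, midway along y, 14 mm above the ledge top and 12 mm beyond its end; moves with the stop, axes as the ledge. The stop measures 40 mm (x) by 20 mm (y, from 2 to 22 mm beyond the ledge's end), its top 29 mm above the ledge top. At travel 0 this point is at ledge x = -15 mm. Below it is only a guide rail, 20 mm under the ledge top.
- plate: Loose bare steel plate, 70 mm (x) by 140 mm (y) by 8 mm, about 0.6 kg, flat on the ledge. Origin: centre of its underside; y points to the yellow end, towards the stop, within 7 degrees of the ledge's y. Last 25 mm yellow; red stripe 55 to 63 mm from the yellow edge. At the start that edge is 30 to 90 mm short of the ledge's end. It tips off at 70 mm overhang.
- plate_edge (a point): Middle of the top of the plate's yellow end edge (70 mm along its +y, 8 mm above its underside).
- bushing: Bystander: loose brass bushing, 40 mm across, 24 mm high, standing on the ledge near its other (-y) end, behind the plate. Origin at the centre of its underside.
- hub: Bystander: loose steel wheel hub flange, 110 mm across, 42 mm high, on the table beyond the ledge. Origin at the centre of its underside.
- wrench: Bystander: loose wrench 180 mm long, lying on the table on the robot's side of the ledge.
- spare: Bystander: loose dark plate 60 x 120 x 8 mm lying on the table to the robot's right.
- can: Bystander: loose can, 66 mm across, 150 mm high, on the table far left. Origin at the centre of its underside.
- carton: Bystander: loose cardboard carton 100 x 130 x 70 mm on the table far right. Origin at the centre of its underside.
- driver: Bystander: loose screwdriver 170 mm long lying on the table to the left.

How it is judged (in metres and radians):
On the way, in this order (a step that is already met when the one before it is completed fails the run):
1. the orange stop is pushed fully aside (value of joint stop above 0.066 m), for 0.1 s.
2. the plate's yellow end is pushed out past the end of the ledge (y of plate_edge in the frame of ledge_end above 0.023 m), for 0.2 s.
At the end, for the whole second after the job is handed in: The stop is at its far limit (travel over 66 mm); the middle of the plate's yellow edge is 23 to 57 mm past the ledge's end; the plate lies flat (tilt under 0.05 rad) and at rest on the ledge, within 35 mm of the ledge's middle line and within 0.26 rad of its direction (value of joint stop above 0.066 m and y of plate_edge in the frame of ledge_end between 0.023 and 0.057 m and x of plate in the frame of ledge between -0.035 and 0.035 m and z of plate in the frame of ledge between 0.055 and 0.064 m and angle between the y axis of plate and the y axis of ledge, either way round below 0.26 rad and angle between plate's own z axis and vertical below 0.05 rad and linear speed of plate below 0.01 m/s); the robot touches nothing.
It fails at once if the plate is lifted or carried (z of plate in the frame of ledge above 0.07 m).
It fails at once if the plate tips or falls (angle between plate's own z axis and vertical above 0.15 rad or height (world z) of plate below 0.05 m).
It fails at once if the red stripe goes past the ledge's end (y of plate_edge in the frame of ledge_end above 0.062 m).
It fails at once if a bystander is disturbed (moved over 20 mm) (distance of any of bushing, hub, wrench, spare, can, carton, driver from where it was at the start of the episode above 0.02 m).
It also fails if it takes over 51 s, if anything falls off the work surface, if the arm or the gripper's body presses on something with over 40 N, if the wrist force passes 120 N, or if a joint passes its speed limit or range.

## Working session

There is one attempt and no reset: what is moved stays moved. The work goes in short steps, Python scripts to look and compute and a tool call to move; the robot and the scene stay as the last step left them, time stands still between calls to the robot, and variables do not carry over. Pictures are saved under pics/ and viewed, and the job is handed in when it is done.

Besides the shell and the picture viewer there is one more tool, called after "Request:" as a command line: name --argument value ..., lists and objects as JSON in quotes. send_rows: Moves the arm, as the interface text tells. Its arguments: {"type":"object","properties":{"fingers":{"type":"array","items":{"type":"number"}},"dp":{"type":"array","items":{"type":"array","items":{"type":"number"}}},"turn":{"type":"array","items":{"type":"array","items":{"type":"number"}}}},"required":["fingers","dp","turn"]}

```bash
ls; mkdir -p pics; python3 - <<'E'
from rig import bot
import cv2,pickle
s=bot.read_state();print({k:s[k] for k in('time_s','position','tcp_rot','force','opening')})
d={}
for n in('scene','top'):
    c=bot.capture(n);d[n]=c;cv2.imwrite(f'pics/{n}0.png',c['img']);print(n,c['mtx'],c['k1'],c['origin'],c['orientation'])
pickle.dump(d,open('c0.pkl','wb'))
E
```

```text
pics
{'time_s': 0.0, 'position': array([ 0.24998775, -0.57196278,  0.19947904]), 'tcp_rot': array([[-4.97473528e-04,  9.16406796e-01,  4.00247845e-01],
       [ 2.10831616e-03,  4.00247966e-01, -9.16404452e-01],
       [-9.99997654e-01,  3.87962043e-04, -2.13118802e-03]]), 'force': array([ 0.59159635, -0.69469861,  0.61324096]), 'opening': 0.997367760000364}
scene [[539.94541066   0.         321.59909124]
 [  0.         539.94541066 241.24561408]
 [  0.           0.           1.        ]] -0.003240043421379561 [ 1.25939955 -0.28281111  1.02365063] [[ 0.35218932 -0.74770602  0.56293729]
 [ 0.93590332  0.27691681 -0.21772014]
 [ 0.00690386  0.60353359  0.79730769]]
top [[552.44274248   0.         314.46333095]
 [  0.         552.44274248 230.40007154]
 [  0.           0.           1.        ]] -0.05481571748365974 [ 0.43126918 -0.01659535  1.2099282 ] [[-0.00740875  0.99081561 -0.13501679]
 [-0.99982015 -0.00498253  0.01829884]
 [ 0.01745805  0.13512808  0.99067432]]
```

View pics/scene0.png

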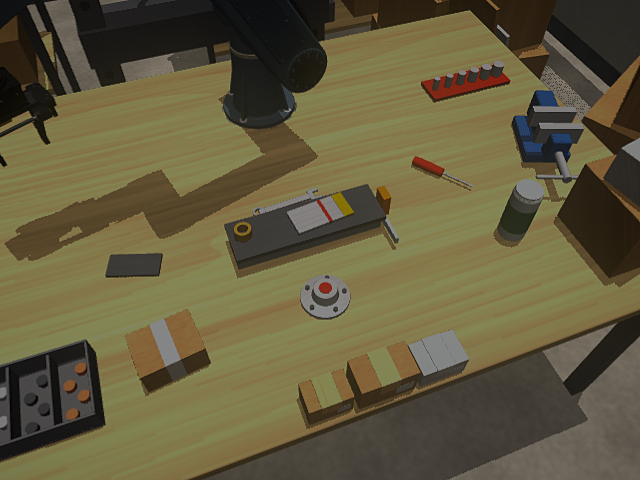

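View pics/top0.png

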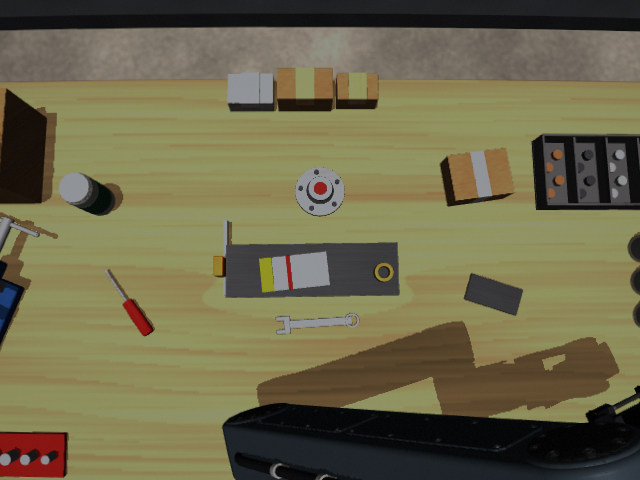

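The top view shows the ledge at about (226–399, 243–297), the plate at (260–329, 252–291) with its yellow end on the left, the stop at (219,266) and the bushing at (384,272). The scene view agrees with this. Next I'll measure these points.

```bash
cat > h.py <<'E'
import numpy as np,cv2
def ray(c,uv):
    uv=np.float64(uv).reshape(-1,1,2)
    p=cv2.undistortPoints(uv,c['mtx'],np.array([c['k1'],0,0,0,0.]))[:,0]
    d=np.c_[p[:,0],-p[:,1],-np.ones(len(p))]
    return d@np.array(c['orientation']).T
def onz(c,uv,z):
    d=ray(c,uv);o=np.array(c['origin']);return o+d*((z-o[2])/d[:,2])[:,None]
def proj(c,P):
    P=(np.atleast_2d(P)-c['origin'])@np.array(c['orientation'])
    q=np.c_[P[:,0],-P[:,1],-P[:,2]]
    return cv2.projectPoints(q,np.zeros(3),np.zeros(3),c['mtx'],np.array([c['k1'],0,0,0,0.]))[0][:,0]
def cloud(c):
    z=c['z_map'];v,u=np.mgrid[:480,:640]
    d=ray(c,np.c_[u.ravel(),v.ravel()].astype(float))
    return (np.array(c['origin'])+d*z.reshape(-1,1)).reshape(480,640,3)
E
python3 - <<'E'
import pickle
from h import *
d=pickle.load(open('c0.pkl','rb'))
for n in d:
    c=d[n];P=cloud(c);img=c['img'];hsv=cv2.cvtColor(img,cv2.COLOR_BGR2HSV)
    near=(P[...,0]>.2)&(P[...,0]<.65)&(abs(P[...,1])<.35)
    led=near&(P[...,2]>.05)&(P[...,2]<.076)
    cc,lab,st,_=cv2.connectedComponentsWithStats(led.astype(np.uint8))
    i=1+np.argmax(st[1:,4]); m=(lab==i).astype(np.uint8)
    cn=max(cv2.findContours(m,0,2)[0],key=cv2.contourArea)
    pts=P[m>0]; print(n,'ledge z med',np.median(pts[:,2]),st[i])
    q=onz(c,cn[:,0],.06); r=cv2.minAreaRect(q[:,:2].astype(np.float32)*1000);print(' rect',r,cv2.boxPoints(r).round(1).tolist())
    H,S,V=cv2.split(hsv)
    for nm,mm,z in (('yellow',(H>22)&(H<35)&(S>170)&(m>0),.068),('red',((H<6)|(H>174))&(S>120)&(m>0),.068),('white',(S<60)&(V>110)&(m>0),.068)):
        mm=mm.astype(np.uint8)
        cs=cv2.findContours(mm,0,2)[0]
        if not cs: continue
        k=max(cs,key=cv2.contourArea);q=onz(c,k[:,0],z)
        r=cv2.minAreaRect(q[:,:2].astype(np.float32)*1000);print(nm,mm.sum(),np.round(r[0],1),np.round(r[1],1),round(r[2],1),cv2.boxPoints(r).round(0).tolist())
    o=(H>10)&(H<24)&(S>180)&near&(P[...,2]>.05)
    v,u=np.nonzero(o);print('orange',o.sum(),u.min(),u.max(),v.min(),v.max());
    p=P[o];print(p.min(0).round(4),p.max(0).round(4),np.median(p,0))
    t=o&(P[...,2]>.083);p=P[t];print('top',t.sum(),p.min(0).round(4),p.max(0).round(4)) if t.sum() else 0
    b=near&(P[...,2]>.078)&(P[...,1]<0);p=P[b];print('bush',p.min(0),p.max(0))
    h=near&(P[...,2]>.01)&(P[...,0]>.2)
    big=cv2.resize(img[150:350,190:420] if n=='top' else img[170:280,210:410],None,fx=3,fy=3)
    cv2.imwrite(f'pics/{n}0z.png',big)
E
```

```text
scene ledge z med 0.060051229471423606 [ 224  184  167   80 5971]
 rect ((512.2278442382812, -19.245529174804688), (117.87020874023438, 388.1671142578125), 0.3880217969417572) [[452.0, 174.39999389648438], [454.6000061035156, -213.6999969482422], [572.5, -212.89999389648438], [569.7999877929688, 175.1999969482422]]
yellow 245 [497.2  62.4] [71.4 24.6] 5.4 [[460.0, 71.0], [463.0, 47.0], [534.0, 54.0], [532.0, 78.0]]
red 79 [501.7  15.8] [70.4  7.7] 6.4 [[466.0, 16.0], [467.0, 8.0], [537.0, 16.0], [536.0, 24.0]]
white 1017 [506.6 -27.2] [68.1 75.6] 5.7 [[469.0, 7.0], [476.0, -68.0], [544.0, -61.0], [537.0, 14.0]]
orange 281 234 390 186 234
[ 0.4796 -0.1977  0.0502] [0.5389 0.1689 0.093 ] [0.51558819 0.15362675 0.0837428 ]
top 155 [ 0.4838 -0.1964  0.083 ] [0.5358 0.1689 0.093 ]
bush [ 0.20259947 -0.19896707  0.07825996] [ 5.21792415e-01 -8.29088016e-05  4.99676447e-01]
top ledge z med 0.060944679684023506 [ 215  243  185   55 8830]
 rect ((505.6036376953125, -21.346664428710938), (110.23625946044922, 381.5828552246094), 0.46351736783981323) [[448.8999938964844, 169.0], [452.0, -212.60000610351562], [562.2999877929688, -211.6999969482422], [559.2000122070312, 169.89999389648438]]
yellow 405 [496.1  62.6] [70.2 24.5] 6.1 [[460.0, 71.0], [463.0, 47.0], [532.0, 54.0], [530.0, 79.0]]
red 137 [500.5  15.7] [70.9  8. ] 5.9 [[465.0, 16.0], [466.0, 8.0], [536.0, 15.0], [535.0, 23.0]]
white 1713 [505.1 -26.4] [70. 76.] 5.8 [[466.0, 8.0], [474.0, -68.0], [544.0, -61.0], [536.0, 15.0]]
orange 78 24 607 112 435
[ 0.2629 -0.2422  0.0503] [0.5329 0.168  1.2099] [0.50908117 0.15092437 0.08689245]
top 50 [ 0.2629 -0.2422  0.0848] [0.5329 0.168  1.2099]
bush [ 0.22310661 -0.26953909  0.07800362] [ 5.16963642e-01 -2.98714663e-07  1.20992820e+00]
```

View pics/top0z.png

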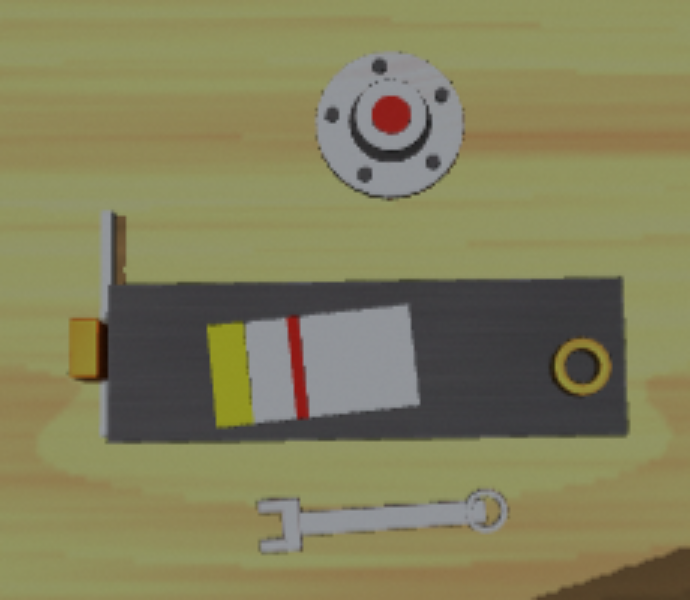

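View pics/scene0z.png

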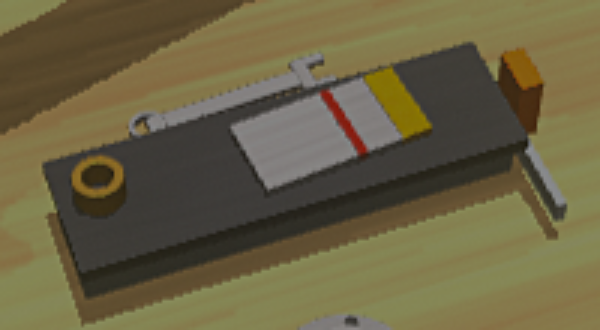

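```bash
python3 - <<'E'
import pickle
from h import *
d=pickle.load(open('c0.pkl','rb'))
for n in d:
    c=d[n];P=cloud(c);img=c['img'];H,S,V=cv2.split(cv2.cvtColor(img,cv2.COLOR_BGR2HSV))
    led=(P[...,2]>.055)&(P[...,2]<.076)&(P[...,0]>.4)&(P[...,0]<.6)&(P[...,1]>-.26)&(P[...,1]<.25)&~((H>10)&(H<24)&(S>150)&(P[...,1]>.1))
    k=cv2.morphologyEx(led.astype(np.uint8),cv2.MORPH_CLOSE,np.ones((5,5)));k=cv2.morphologyEx(k,cv2.MORPH_OPEN,np.ones((9,9)))
    cn=max(cv2.findContours(k,0,2)[0],key=cv2.contourArea)
    q=onz(c,cn[:,0],.06)*1000
    r=cv2.minAreaRect(q[:,:2].astype(np.float32));print(n,r,cv2.boxPoints(r).round(1).tolist())
    for nm,lo,hi,zz in (('stop',.12,.2,.089),('bush',-.25,-.15,.084)):
        o=(H>10)&(H<28)&(S>120)&(P[...,2]>zz-.004)&(P[...,2]<zz+.006)&(P[...,1]>lo)&(P[...,1]<hi)&(P[...,0]>.4)&(P[...,0]<.62)
        v,u=np.nonzero(o);q=onz(c,np.c_[u,v],zz)*1000;print(nm,o.sum(),q.min(0).round(1),q.max(0).round(1))
    h=(P[...,2]>.1)&(P[...,1]>.3)&(P[...,0]>.4)&(P[...,2]<.2);print('tall left',P[h].min(0) if h.any() else 0)
E
```

```text
scene ((510.67083740234375, -31.08282470703125), (114.58228302001953, 364.43756103515625), 0.39092081785202026) [[452.1000061035156, 150.6999969482422], [454.6000061035156, -213.6999969482422], [569.2000122070312, -212.89999389648438], [566.7000122070312, 151.5]]
stop 113 [496.6 146.7  89. ] [538.2 167.8  89. ]
bush 133 [ 481.9 -198.6   84. ] [ 523.2 -160.8   84. ]
tall left [0.40026077 0.39924843 0.10000763]
top ((505.6944274902344, -29.361587524414062), (110.19185638427734, 364.57574462890625), 0.45880481600761414) [[449.1000061035156, 152.5], [452.1000061035156, -212.10000610351562], [562.2000122070312, -211.1999969482422], [559.2999877929688, 153.39999389648438]]
stop 194 [493.9 150.5  89. ] [532.5 169.3  89. ]
bush 151 [ 479.8 -197.4   84. ] [ 516.7 -158.3   84. ]
tall left [0.48042962 0.40174878 0.10001699]
```

Request:
send_rows --fingers '[0,0,0,0,0,0,0,0,0,0]' --dp '[[20,30,0],[40,60,0],[60,90,0],[80,120,0],[100,155,0],[120,190,0],[140,225,0],[150,260,0],[160,295,0],[165,330,0]]' --turn '[[0,0,0.11],[0,0,0.22],[0,0,0.33],[0,0,0.44],[0,0,0.55],[0,0,0.66],[0,0,0.77],[0,0,0.88],[0,0,1.0],[0,0,1.1]]'

```text
time_s: 0.93
position: [0.4158, -0.2403, 0.1994]
tcp_rot: [[-0.001, 0.053, 0.999], [0.0, 0.999, -0.053], [-1.0, 0.0, -0.001]]
force: [0.9, -0.2, 0.4]
opening: 0.323
```

Request:
send_rows --fingers '[0,0,0,0,0,0,0,0,0,0]' --dp '[[3,40,0],[6,80,0],[8,120,0],[10,160,0],[12,200,0],[14,240,0],[16,280,0],[18,320,0],[20,360,0],[24,400,0]]' --turn '[[0,0,0.05],[0,0,0.06],[0,0,0.06],[0,0,0.06],[0,0,0.06],[0,0,0.06],[0,0,0.06],[0,0,0.06],[0,0,0.06],[0,0,0.06]]'

```text
time_s: 1.77
position: [0.4387, 0.1617, 0.1992]
tcp_rot: [[-0.002, -0.007, 1.0], [0.0, 1.0, 0.007], [-1.0, 0.0, -0.002]]
force: [0.8, -0.4, -0.4]
opening: 0.004
```

Request:
send_rows --fingers '[0,0,0,0,0,0,0,0]' --dp '[[0,0,-20],[0,0,-50],[0,0,-80],[0,0,-105],[0,0,-120],[0,0,-128],[0,0,-128],[0,0,-128]]' --turn '[[0,0,0],[0,0,0],[0,0,0],[0,0,0],[0,0,0],[0,0,0],[0,0,0],[0,0,0]]'

```text
time_s: 2.43
position: [0.4389, 0.1617, 0.0712]
tcp_rot: [[-0.003, -0.007, 1.0], [0.0, 1.0, 0.007], [-1.0, 0.0, -0.003]]
force: [-0.4, -0.1, -0.9]
opening: 0.004
```

Request:
send_rows --fingers '[0,0,0,0,0,0,0,0,0,0]' --dp '[[6,-1,0],[14,-2,0],[22,-2,0],[30,-2,0],[36,-2,0],[42,-2,0],[48,-2,0],[54,-2,0],[60,-2,0],[66,-2,0]]' --turn '[[0,0,0],[0,0,0],[0,0,0],[0,0,0],[0,0,0],[0,0,0],[0,0,0],[0,0,0],[0,0,0],[0,0,0]]'

```text
time_s: 3.27
position: [0.5053, 0.1597, 0.0711]
tcp_rot: [[-0.003, -0.007, 1.0], [0.0, 1.0, 0.007], [-1.0, 0.0, -0.003]]
force: [1.2, -0.2, -0.1]
opening: 0.007
```

```bash
python3 - <<'E'
from rig import bot
import cv2
for n in('scene','wrist'):
    c=bot.capture(n);im=c['img'];cv2.imwrite(f'pics/{n}1.png',cv2.resize(im[130:290,200:440],None,fx=3,fy=3) if n=='scene' else im)
E
```

```text
(no output)
```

View pics/scene1.png

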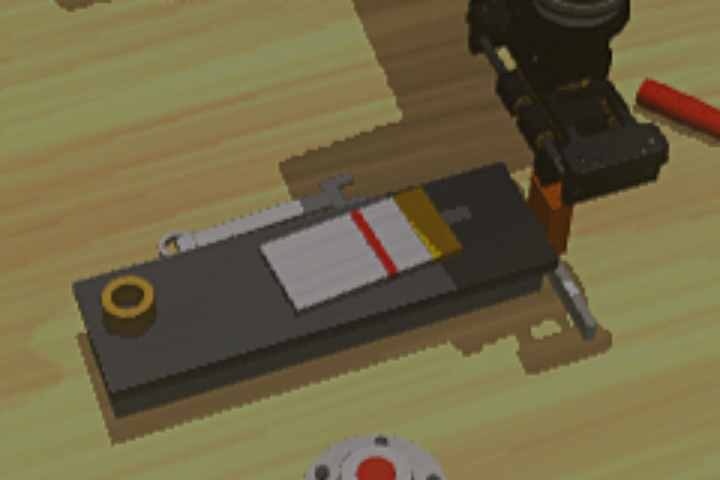

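View pics/wrist1.png

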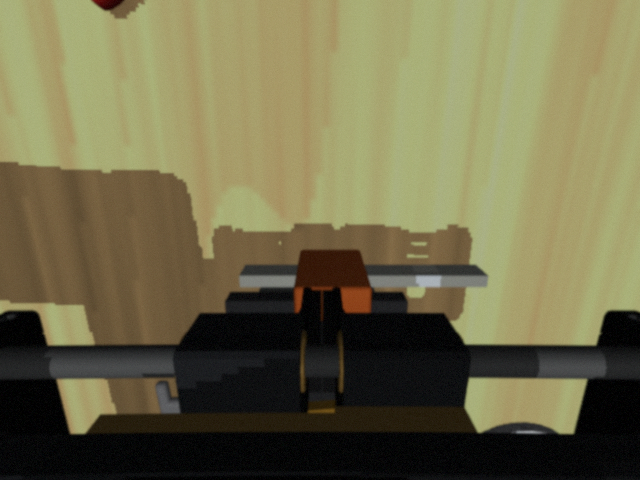

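The scene zoom shows the closed fingers against the orange stop at about (550,215), and the stop has started to move. I'll keep pushing until it hits the limit.

Request:
send_rows --fingers '[0,0,0,0,0,0,0]' --dp '[[6,0,0],[12,0,0],[18,0,0],[24,0,0],[30,0,0],[36,0,0],[40,0,0]]' --turn '[[0,0,0],[0,0,0],[0,0,0],[0,0,0],[0,0,0],[0,0,0],[0,0,0]]'

```text
time_s: 3.95
position: [0.5476, 0.1597, 0.0713]
tcp_rot: [[-0.0, -0.007, 1.0], [0.0, 1.0, 0.007], [-1.0, 0.0, -0.0]]
force: [-0.1, 0.1, 0.4]
opening: 0.008
```

Request:
send_rows --fingers '[0,0,0]' --dp '[[2,0,0],[4,0,0],[6,0,0]]' --turn '[[0,0,0],[0,0,0],[0,0,0]]'

```text
time_s: 4.2
position: [0.5535, 0.1596, 0.0712]
tcp_rot: [[-0.001, -0.007, 1.0], [0.0, 1.0, 0.007], [-1.0, 0.0, -0.001]]
force: [-0.3, 0.4, -0.2]
opening: 0.009
```

Request:
send_rows --fingers '[0,0,0]' --dp '[[2,0,0],[4,0,0],[5,0,0]]' --turn '[[0,0,0],[0,0,0],[0,0,0]]'

```text
time_s: 4.45
position: [0.5588, 0.1597, 0.0712]
tcp_rot: [[-0.001, -0.007, 1.0], [0.0, 1.0, 0.007], [-1.0, 0.0, -0.001]]
force: [0.2, -0.2, 0.2]
opening: 0.007
```

```bash
python3 - <<'E'
from rig import bot
import cv2
for n in('scene','top'):
    c=bot.capture(n);im=c['img'];cv2.imwrite(f'pics/{n}2.png',cv2.resize(im[130:290,200:440],None,fx=3,fy=3) if n=='scene' else cv2.resize(im[150:350,190:420],None,fx=3,fy=3) )
E
```

```text
(no output)
```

View pics/scene2.png

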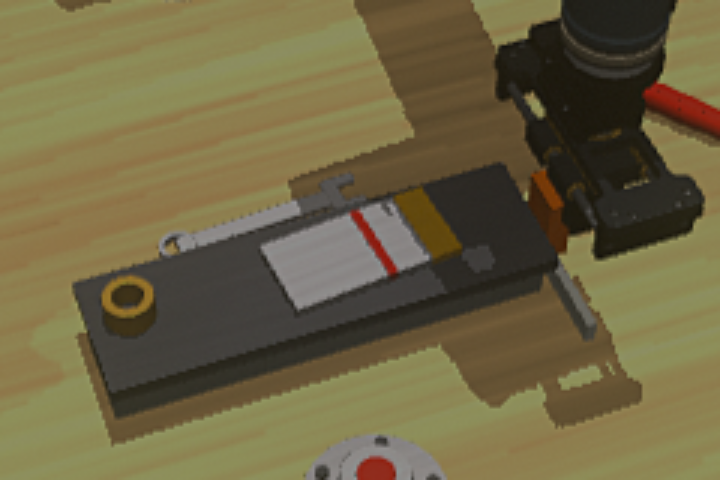

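View pics/top2.png

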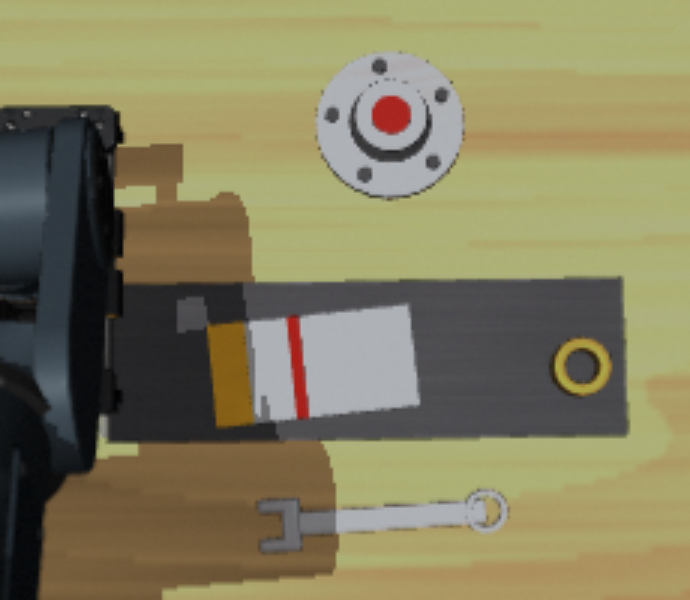

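```bash
python3 - <<'E'
from rig import bot
from h import *
s=bot.read_state();p=np.array(s['position'])
for n in('scene','wrist'):
    c=bot.capture(n);im=c['img'].copy()
    if n=='scene':
        for q in ([0,0,0],[0,0,.06],[.015,.0095,0],[.015,-.0095,0],[-.015,-.0095,0]):
            u=proj(c,p+q)[0];cv2.circle(im,tuple(int(round(x)) for x in u),1,(255,0,0),-1);print(u)
        P=cloud(c);H,S,V=cv2.split(cv2.cvtColor(c['img'],cv2.COLOR_BGR2HSV))
        o=(H>6)&(H<24)&(S>150)&(P[...,2]>.045)&(P[...,2]<.1)&(P[...,1]>.1)&(P[...,1]<.2)&(P[...,0]>.4)&(P[...,0]<.65)
        v,u=np.nonzero(o);print(o.sum(),u.min(),u.max(),v.min(),v.max(),P[o].min(0),P[o].max(0),np.median(P[o],0))
        im=cv2.resize(im[150:260,330:460],None,fx=6,fy=5,interpolation=cv2.INTER_NEAREST)
    cv2.imwrite(f'pics/{n}3.png',im)
E
```

```text
[391.01546016 210.30155119]
[393.96194162 192.81032686]
[397.52328907 213.86968693]
[390.03296773 216.06948277]
[384.57349119 206.76960861]
197 376 389 187 211 [0.49461733 0.14711703 0.04546261] [0.56243916 0.16911311 0.09436424] [0.52358396 0.15148437 0.07622756]
```

View pics/scene3.png

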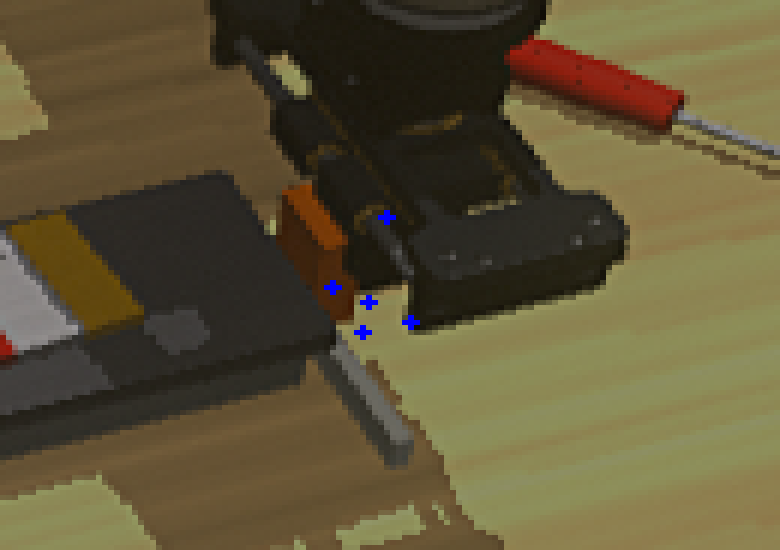

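View pics/wrist3.png

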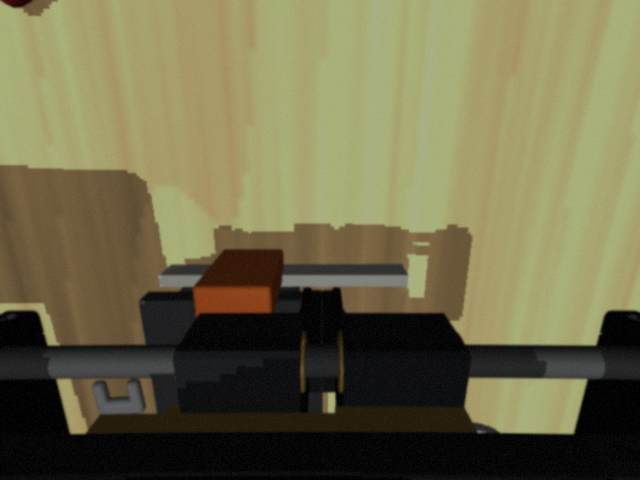

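```bash
python3 - <<'E'
from rig import bot
from h import *
s=bot.read_state();print(s['position'],s['joint_positions'],s['force'])
c=bot.capture('scene');P=cloud(c)
for v in range(190,214,2):
    print(v,' '.join('%4d,%3d,%3d'%tuple((P[v,u]*1000).round()) for u in range(374,404,3)))
w=bot.capture('wrist');he=w['hand_eye'];print(he,w['mtx'],w['k1'])
T=np.eye(4);T[:3,:3]=s['tcp_rot'];T[:3,3]=s['position'];T=T@he
w['origin']=T[:3,3];w['orientation']=T[:3,:3]
Q=cloud(w)
for (u,v) in [(240,265),(210,255),(275,255),(240,295),(210,300),(320,300),(320,320),(320,294),(310,292),(380,275),(250,350),(150,350),(220,295)]: print(u,v,(Q[v,u]*1000).round())
print(proj(w,s['position']))
E
```

```text
[0.55834833 0.15963438 0.07119246] [4.92315947e+00 3.69309990e+01 9.46915866e+01 2.99656819e-02
 4.84361267e+01 4.51320065e+00] [-0.30531096 -0.15594869  0.3407322 ]
190  430,180,  1  498,150, 82  505,154, 88  573,122,169  585,122,182  591,126,186  594,131,187  599,136,191  608,137,199  613,141,203
192  435,178,  0  502,149, 79  513,150, 90  514,158, 89  583,124,173  594,125,183  593,133,180  594,139,178  613,134,200  619,138,204
194  443,175,  1  500,150, 70  515,150, 86  519,156, 88  588,122,172  595,125,179  600,129,182  594,140,172  609,138,188  624,135,205
196  492,148, 56  502,150, 65  517,150, 81  525,153, 88  526,160, 86  594,126,170  604,128,180  607,133,182  576,161,138  631,132,208
198  500,144, 59  505,149, 61  518,150, 74  531,150, 88  531,158, 85  555,151,114  607,127,178  613,130,182  630,126,202  635,130,206
200  506,141, 58  506,150, 55  522,148, 73  533,150, 84  536,156, 84  557,151,109  573,149,127  614,130,177  636,123,204  641,127,207
202  512,138, 59  514,145, 58  523,148, 67  535,150, 79  534,158, 75  559,150,105  571,151,116  619,128,178  638,123,200  645,125,
[... 735 characters left out ...]
e-01]
 [-5.55066000e-04  9.51472029e-01  3.07734739e-01  8.48345107e-02]
 [ 9.99999682e-01  3.51724312e-04  7.16233657e-04  9.47602717e-05]
 [ 0.00000000e+00  0.00000000e+00  0.00000000e+00  1.00000000e+00]] [[361.5191975   0.        321.4770945]
 [  0.        361.5191975 244.9319897]
 [  0.          0.          1.       ]] 0.02457395612040587
240 265 [511. 169.  61.]
210 255 [475. 153.   0.]
275 255 [529. 169.  43.]
240 295 [517. 164.  90.]
210 300 [502. 161.  89.]
320 300 [558. 169. 106.]
320 320 [558. 166. 119.]
320 294 [558. 169. 100.]
310 292 [553. 170. 100.]
380 275 [596. 155.  40.]
250 350 [542. 197. 186.]
150 350 [516. 192. 179.]
220 295 [507. 164.  90.]
[[321.58140263 287.68668219]]
```

The depth map shows the closed fingertips ending at z≈0.093, about 20 mm above the reported TCP. The fingers therefore passed over the stop without touching it, and the stop is still at x 495–535. I'll go back and come in lower.

Request:
send_rows --fingers '[0,0,0,0,0,0,0,0]' --dp '[[0,0,20],[-30,0,25],[-60,0,25],[-90,0,25],[-115,0,25],[-120,0,0],[-120,0,-10],[-120,0,-10]]' --turn '[[0,0,0],[0,0,0],[0,0,0],[0,0,0],[0,0,0],[0,0,0],[0,0,0],[0,0,0]]'

```text
time_s: 5.42
position: [0.4361, 0.1595, 0.0599]
tcp_rot: [[-0.005, -0.007, 1.0], [-0.0, 1.0, 0.007], [-1.0, -0.0, -0.005]]
force: [0.8, -0.2, -0.1]
opening: 0.008
```

Request:
send_rows --fingers '[0,0,0,0,0]' --dp '[[0,0,-4],[0,0,-8],[0,0,-10],[0,0,-10],[0,0,-10]]' --turn '[[0,0,0],[0,0,0],[0,0,0],[0,0,0],[0,0,0]]'

```text
time_s: 5.83
position: [0.4366, 0.1595, 0.0501]
tcp_rot: [[-0.005, -0.007, 1.0], [-0.0, 1.0, 0.007], [-1.0, -0.0, -0.005]]
force: [-0.6, 0.1, 0.3]
opening: 0.004
```

```bash
python3 - <<'E'
from rig import bot
from h import *
s=bot.read_state();print(s['position'],s['force'])
c=bot.capture('scene');P=cloud(c)
cv2.imwrite('pics/scene4.png',cv2.resize(c['img'][130:240,310:440],None,fx=6,fy=5,interpolation=cv2.INTER_NEAREST))
p=s['position']
m=(abs(P[...,0]-p[0])<.025)&(abs(P[...,1]-p[1])<.015)&(P[...,2]>.03)&(P[...,2]<.14)
q=P[m]*1000;print(m.sum(),q.min(0),q.max(0),np.percentile(q,[3,97],axis=0))
E
```

```text
[0.43659204 0.15952559 0.0500574 ] [-0.60551572  0.05894388  0.30571804]
69 [428.91345348 144.76961159  56.78620831] [455.29844259 162.04382657 123.26613824] [[430.99508385 146.77257428  58.66963506]
 [452.87192239 160.44973567 108.06420514]]
```

View pics/scene4.png

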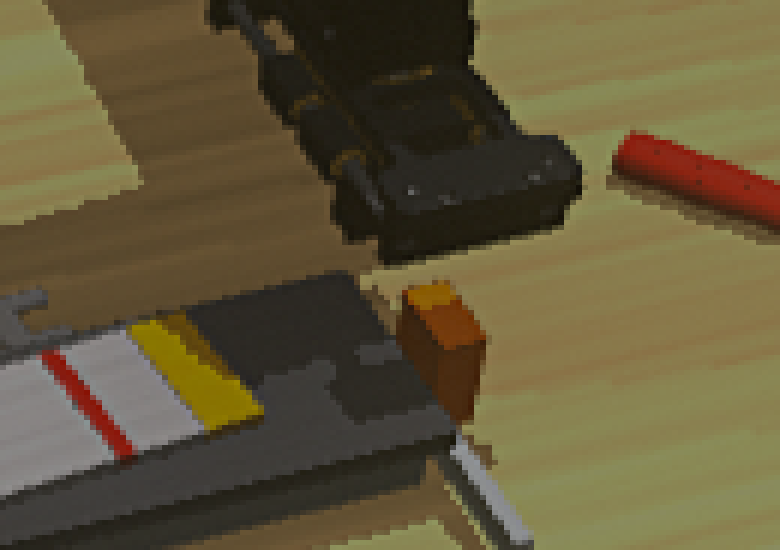

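The fingers are now lower, with the tips at about zoomed (360,240) and the stop untouched at (440,350). Pushing again.

Request:
send_rows --fingers '[0,0,0,0,0,0,0,0,0,0]' --dp '[[8,0,0],[18,0,0],[28,0,0],[34,0,0],[39,0,0],[44,0,0],[49,0,0],[54,0,0],[59,0,0],[64,0,0]]' --turn '[[0,0,0],[0,0,0],[0,0,0],[0,0,0],[0,0,0],[0,0,0],[0,0,0],[0,0,0],[0,0,0],[0,0,0]]'

```text
time_s: 6.72
position: [0.4995, 0.1596, 0.0499]
tcp_rot: [[-0.007, -0.007, 1.0], [-0.0, 1.0, 0.007], [-1.0, -0.0, -0.007]]
force: [-2.7, 0.9, 0.9]
opening: 0.007
```

Request:
send_rows --fingers '[0,0,0,0,0,0,0]' --dp '[[5,0,0],[10,0,0],[15,0,0],[20,0,0],[25,0,0],[30,0,0],[35,0,0]]' --turn '[[0,0,0],[0,0,0],[0,0,0],[0,0,0],[0,0,0],[0,0,0],[0,0,0]]'

```text
time_s: 7.3
position: [0.5349, 0.1598, 0.0498]
tcp_rot: [[-0.007, -0.007, 1.0], [0.0, 1.0, 0.007], [-1.0, 0.0, -0.007]]
force: [-2.9, 0.9, -0.1]
opening: 0.003
```

```bash
python3 - <<'E'
from rig import bot
from h import *
s=bot.read_state();print(s['position'],s['force'])
c=bot.capture('scene');P=cloud(c)
cv2.imwrite('pics/scene5.png',cv2.resize(c['img'][150:260,330:460],None,fx=6,fy=5,interpolation=cv2.INTER_NEAREST))
E
```

```text
[0.53492228 0.15976595 0.04981288] [-2.94761709  0.85682358 -0.09192177]
```

View pics/scene5.png

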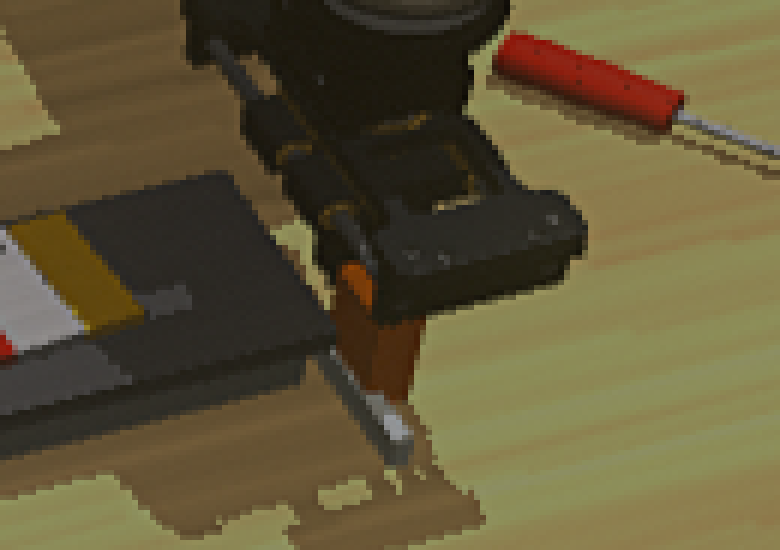

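The stop is moving now, with 2.9 N of friction, and sits at about zoomed (375,330). I'll push on to the limit.

Request:
send_rows --fingers '[0,0,0,0]' --dp '[[4,0,0],[8,0,0],[11,0,0],[13,0,0]]' --turn '[[0,0,0],[0,0,0],[0,0,0],[0,0,0]]'

```text
time_s: 7.68
position: [0.5501, 0.1597, 0.0498]
tcp_rot: [[-0.005, -0.007, 1.0], [0.0, 1.0, 0.007], [-1.0, 0.0, -0.005]]
force: [-1.8, 0.6, -0.1]
opening: 0.004
```

Request:
send_rows --fingers '[0,0,0]' --dp '[[1,0,0],[2,0,0],[3,0,0]]' --turn '[[0,0,0],[0,0,0],[0,0,0]]'

```text
time_s: 7.93
position: [0.553, 0.1597, 0.0498]
tcp_rot: [[-0.005, -0.007, 1.0], [0.0, 1.0, 0.007], [-1.0, 0.0, -0.005]]
force: [-2.8, 1.0, 0.9]
opening: 0.007
```

Request:
send_rows --fingers '[0,0,0]' --dp '[[1,0,0],[2,0,0],[3,0,0]]' --turn '[[0,0,0],[0,0,0],[0,0,0]]'

```text
time_s: 8.18
position: [0.5546, 0.1597, 0.0498]
tcp_rot: [[-0.008, -0.007, 1.0], [0.0, 1.0, 0.007], [-1.0, 0.0, -0.008]]
force: [-6.5, 1.0, 2.5]
opening: 0.004
```

Request:
send_rows --fingers '[0,0,0]' --dp '[[1,0,0],[2,0,0],[2,0,0]]' --turn '[[0,0,0],[0,0,0],[0,0,0]]'

```text
time_s: 8.43
position: [0.5545, 0.1598, 0.0498]
tcp_rot: [[-0.012, -0.007, 1.0], [-0.0, 1.0, 0.007], [-1.0, 0.0, -0.012]]
force: [-6.3, 1.7, 3.7]
opening: 0.004
```

The force rose and the position stalled at x≈0.5545, so the stop is at its hard limit. I'll retreat, lift and go behind the plate with the fingers partly open.

Request:
send_rows --fingers '[0,0,0,0,0,0,0]' --dp '[[-10,0,0],[-25,0,0],[-30,0,25],[-30,0,60],[-30,0,95],[-30,0,120],[-30,0,120]]' --turn '[[0,0,0],[0,0,0],[0,0,0],[0,0,0],[0,0,0],[0,0,0],[0,0,0]]'

```text
time_s: 9.02
position: [0.531, 0.1599, 0.1761]
tcp_rot: [[0.005, -0.007, 1.0], [0.001, 1.0, 0.007], [-1.0, 0.001, 0.005]]
force: [1.5, 0.1, -0.0]
opening: 0.004
```

Request:
send_rows --fingers '[0.55,0.55,0.55,0.55,0.55,0.55,0.55,0.55,0.55,0.55]' --dp '[[0,-30,0],[0,-65,0],[0,-100,0],[0,-135,0],[0,-170,0],[0,-205,0],[0,-240,0],[0,-260,0],[-12,-265,0],[-17,-265,0]]' --turn '[[0,0,0],[0,0,0],[0,0,0],[0,0,0],[0,0,0],[0,0,0],[0,0,0],[0,0,0],[0,0,0],[0,0,0]]'

```text
time_s: 9.85
position: [0.5141, -0.1079, 0.1757]
tcp_rot: [[0.006, -0.004, 1.0], [-0.001, 1.0, 0.004], [-1.0, -0.001, 0.006]]
force: [-0.8, -0.1, -0.2]
opening: 0.546
```

```bash
python3 - <<'E'
from rig import bot
from h import *
s=bot.read_state();print(s['position'],s['force'],s['opening'])
c=bot.capture('scene');P=cloud(c)
cv2.imwrite('pics/scene6.png',cv2.resize(c['img'][100:290,200:440],None,fx=3,fy=3))
H,S,V=cv2.split(cv2.cvtColor(c['img'],cv2.COLOR_BGR2HSV))
o=(H>6)&(H<24)&(S>150)&(P[...,2]>.08)&(P[...,2]<.1)&(P[...,1]>.1)&(P[...,1]<.2)&(P[...,0]>.4)&(P[...,0]<.65)
v,u=np.nonzero(o);q=onz(c,np.c_[u,v],.089);print(np.percentile(q,[2,98],axis=0))
p=s['position'];m=(abs(P[...,0]-p[0])<.06)&(abs(P[...,1]-p[1])<.02)&(P[...,2]>.1)&(P[...,2]<.25)
q=P[m]*1000;print(m.sum(),q.min(0),q.max(0),np.percentile(q,[3,97],axis=0))
E
```

```text
[ 0.51409464 -0.10790744  0.1757129 ] [-0.75976193 -0.09215342 -0.18176187] 0.5455594552017359
[[0.56893599 0.14555002 0.089     ]
 [0.61020439 0.16794203 0.089     ]]
66 [ 485.31149468 -118.13178201  196.4921495 ] [549.77384838 -96.20790696 248.39748157] [[ 485.64889695 -117.88986578  197.51200111]
 [ 548.97436859  -96.74215955  247.59206585]]
```

View pics/scene6.png

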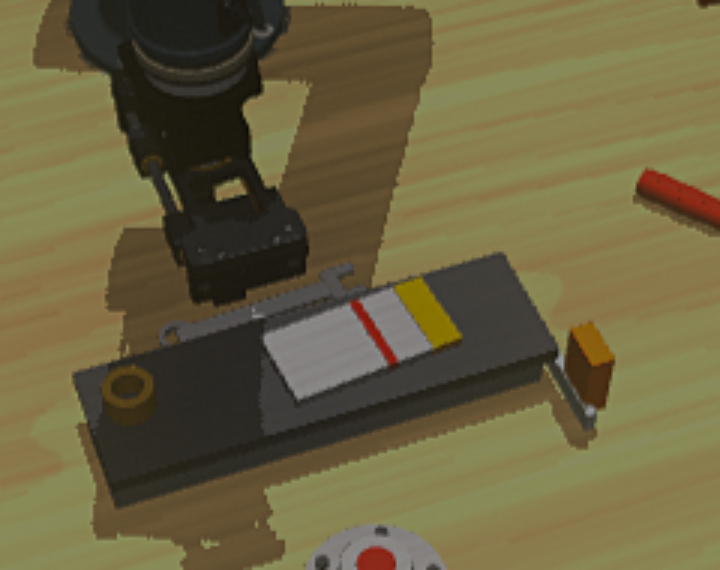

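The stop's near face has moved from 496 to 569 mm, about 73 mm of travel. The fingertips again read about 20 mm above the TCP. Next I'll descend behind the plate in stages.

Request:
send_rows --fingers '[0.55,0.55,0.55,0.55,0.55,0.55]' --dp '[[-7,0,-30],[-7,0,-65],[-7,0,-95],[-7,0,-115],[-7,0,-121],[-7,0,-121]]' --turn '[[0,0,0],[0,0,0],[0,0,0],[0,0,0],[0,0,0],[0,0,0]]'

```text
time_s: 10.4
position: [0.505, -0.1051, 0.053]
tcp_rot: [[0.001, -0.006, 1.0], [0.002, 1.0, 0.006], [-1.0, 0.002, 0.001]]
force: [-0.4, 0.7, -0.1]
opening: 0.549
```

```bash
cat > look.py <<'E'
from rig import bot
from h import *
import sys
s=bot.read_state();p=s['position'];print(p,s['force'],s['opening'])
c=bot.capture('scene');P=cloud(c)
cv2.imwrite(sys.argv[1],cv2.resize(c['img'][120:290,200:440],None,fx=3,fy=3))
m=(abs(P[...,0]-p[0])<.06)&(abs(P[...,1]-p[1])<.02)&(P[...,2]>.066)&(P[...,2]<.12)
q=P[m]*1000;print('finger',m.sum(),q.min(0),q.max(0)) if m.any() else 0
for n in('scene','top'):
    if n=='top': c=bot.capture(n);P=cloud(c)
    H,S,V=cv2.split(cv2.cvtColor(c['img'],cv2.COLOR_BGR2HSV))
    near=(P[...,0]>.42)&(P[...,0]<.6)&(P[...,1]>-.15)&(P[...,1]<.25)&(P[...,2]>.055)&(P[...,2]<.085)
    for nm,mm in (('yellow',(H>18)&(H<35)&(S>150)),('red',((H<6)|(H>174))&(S>120))):
        k=cv2.findContours((mm&near).astype(np.uint8),0,2)[0]
        if k:
            k=max(k,key=cv2.contourArea);q=onz(c,k[:,0],.068)
            print(n,nm,[np.round(x,1) for x in cv2.minAreaRect(q[:,:2].astype(np.float32)*1000)],'ymax mean',round(q[:,1].max()*1000,1))
E
python3 look.py pics/s7.png
```

```text
[ 0.50499846 -0.10506197  0.05303315] [-0.44010765  0.65847415 -0.06436528] 0.5494414232327027
finger 24 [ 474.44863511 -109.0538717    97.0846132 ] [484.74195741 -93.09524561 117.93535615]
scene yellow [array([499. ,  62.1]), array([74.6, 26.9]), np.float64(3.8)] ymax mean 77.4
scene red [array([502.2,  15.9]), array([69.3,  7.7]), np.float64(6.4)] ymax mean 21.9
top yellow [array([495.9,  62.4]), array([70.6, 24.7]), np.float64(6.0)] ymax mean 77.6
top red [array([500.5,  15.7]), array([70.9,  8. ]), np.float64(5.9)] ymax mean 21.7
```

View pics/s7.png

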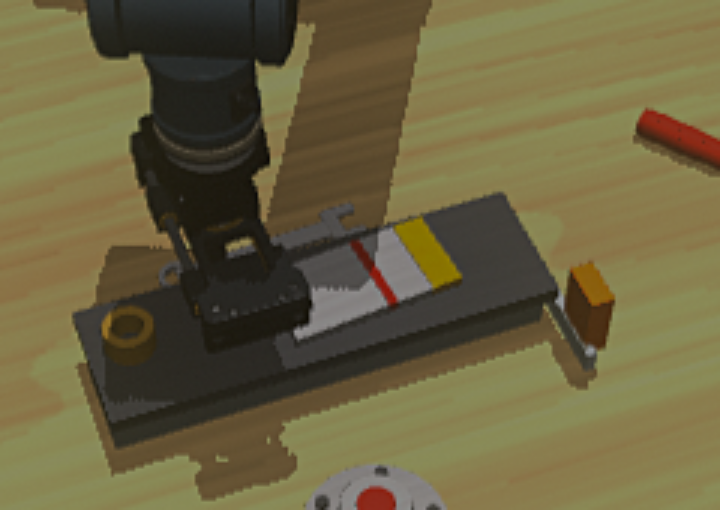

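The fingers are hidden behind the gripper body at about zoomed (255,310), and the plate is undisturbed. I'll lower in small steps and watch the vertical force.

Request:
send_rows --fingers '[0.55,0.55,0.55,0.55]' --dp '[[0,0,-3],[0,0,-6],[0,0,-8],[0,0,-8]]' --turn '[[0,0,0],[0,0,0],[0,0,0],[0,0,0]]'

```text
time_s: 10.83
position: [0.5069, -0.106, 0.0475]
tcp_rot: [[0.006, -0.006, 1.0], [-0.0, 1.0, 0.006], [-1.0, -0.0, 0.006]]
force: [0.3, 0.7, 0.2]
opening: 0.548
```

Request:
send_rows --fingers '[0.55,0.55,0.55]' --dp '[[0,0,-1],[0,0,-2],[0,0,-2]]' --turn '[[0,0,0],[0,0,0],[0,0,0]]'

```text
time_s: 11.08
position: [0.5069, -0.1061, 0.0455]
tcp_rot: [[0.006, -0.006, 1.0], [-0.001, 1.0, 0.006], [-1.0, -0.001, 0.006]]
force: [-0.0, -0.2, -0.4]
opening: 0.549
```

Request:
send_rows --fingers '[0.55,0.55,0.55]' --dp '[[0,0,-1],[0,0,-1],[0,0,-1]]' --turn '[[0,0,0],[0,0,0],[0,0,0]]'

```text
time_s: 11.33
position: [0.5068, -0.1061, 0.0445]
tcp_rot: [[0.006, -0.006, 1.0], [-0.0, 1.0, 0.006], [-1.0, -0.0, 0.006]]
force: [1.0, -0.3, 0.4]
opening: 0.551
```

Request:
send_rows --fingers '[0.55,0.55,0.55]' --dp '[[0,0,-1],[0,0,-2],[0,0,-2]]' --turn '[[0,0,0],[0,0,0],[0,0,0]]'

```text
time_s: 11.58
position: [0.5067, -0.106, 0.0422]
tcp_rot: [[0.006, -0.006, 1.0], [-0.0, 1.0, 0.006], [-1.0, -0.0, 0.006]]
force: [0.0, 0.0, -0.0]
opening: 0.551
```

```bash
python3 - <<'E'
from rig import bot
from h import *
s=bot.read_state();print(s['position'],s['force'])
w=bot.capture('wrist');T=np.eye(4);T[:3,:3]=s['tcp_rot'];T[:3,3]=s['position'];T=T@w['hand_eye']
w['origin']=T[:3,3];w['orientation']=T[:3,:3];Q=cloud(w)
im=w['img'].copy();cv2.imwrite('pics/w8.png',im)
for z in(.055,.06,.065,.07,.075,.08):
    m=(Q[...,2]>z)&(Q[...,2]<=z+.005)&(abs(Q[...,1]-s['position'][1])<.02)
    if m.any(): print(z,m.sum(),(Q[m].min(0)*1000).round(),(Q[m].max(0)*1000).round())
E
```

```text
[ 0.50667384 -0.10604153  0.04224453] [ 0.00072146  0.00799919 -0.02060558]
0.055 2212 [ 451. -126.   58.] [561. -86.  60.]
0.06 9686 [ 451. -126.   60.] [561. -86.  65.]
0.065 275 [ 474. -116.   65.] [539. -94.  70.]
0.07 306 [ 474. -117.   70.] [539. -94.  75.]
0.075 361 [ 474. -116.   75.] [539. -94.  80.]
0.08 350 [ 474. -116.   80.] [539. -95.  85.]
```

View pics/w8.png

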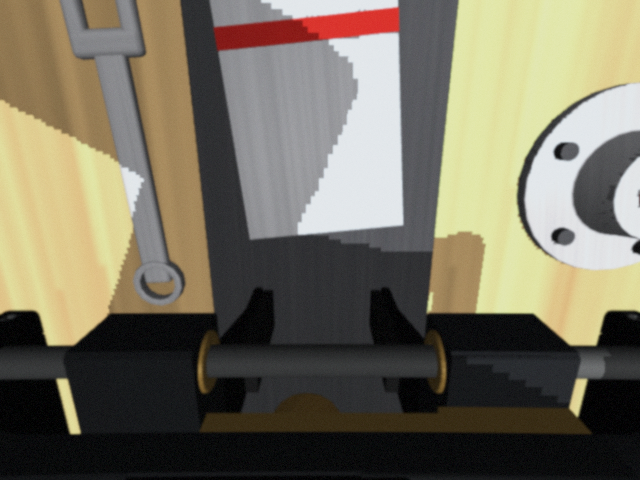

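The wrist view shows both fingertips at (258,290) and (382,290), low behind the plate's rear edge at (250–403, 230) and within its width. Pushing now.

Request:
send_rows --fingers '[0.55,0.55,0.55,0.55,0.55,0.55,0.55,0.55,0.55,0.55]' --dp '[[0,6,0],[0,12,0],[0,18,0],[0,23,0],[0,28,0],[0,33,0],[0,38,0],[0,43,0],[0,48,0],[0,53,0]]' --turn '[[0,0,0],[0,0,0],[0,0,0],[0,0,0],[0,0,0],[0,0,0],[0,0,0],[0,0,0],[0,0,0],[0,0,0]]'

```text
time_s: 12.47
position: [0.5066, -0.0528, 0.0423]
tcp_rot: [[0.005, -0.006, 1.0], [-0.001, 1.0, 0.006], [-1.0, -0.001, 0.005]]
force: [-0.6, -3.8, 0.2]
opening: 0.548
```

```bash
python3 look.py pics/s9.png
```

```text
[ 0.50662972 -0.0527829   0.04230817] [-0.62255446 -3.75079073  0.2018074 ] 0.5481808054337887
finger 33 [470.80192256 -64.13328764  66.0908515 ] [547.09177083 -32.78829639 114.64696452]
scene yellow [array([511.6,  86.7]), array([25.6, 75.1]), np.float64(89.6)] ymax mean 99.4
scene red [array([510.1,  39.9]), array([ 7.8, 69.7]), np.float64(89.4)] ymax mean 44.1
top yellow [array([508.3,  88.9]), array([68.4, 22.8]), np.float64(0.3)] ymax mean 100.4
top red [array([515.2,  41.3]), array([53.8,  6.2]), np.float64(0.1)] ymax mean 44.5
```

View pics/s9.png

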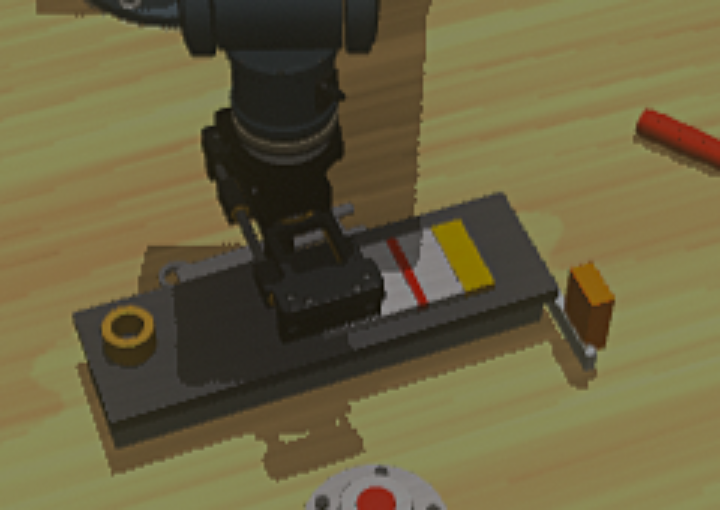

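The plate has straightened (yaw about 0) and the yellow edge is at y≈99.5 with the TCP at −52.8. It needs about 88 mm more to reach roughly 40 mm of overhang.

Request:
send_rows --fingers '[0.55,0.55,0.55,0.55,0.55,0.55,0.55,0.55,0.55,0.55]' --dp '[[0,5,0],[0,10,0],[0,15,0],[0,20,0],[0,25,0],[0,30,0],[0,35,0],[0,40,0],[0,45,0],[0,50,0]]' --turn '[[0,0,0],[0,0,0],[0,0,0],[0,0,0],[0,0,0],[0,0,0],[0,0,0],[0,0,0],[0,0,0],[0,0,0]]'

```text
time_s: 13.4
position: [0.5066, -0.0014, 0.0423]
tcp_rot: [[0.006, -0.005, 1.0], [0.001, 1.0, 0.005], [-1.0, 0.001, 0.006]]
force: [-0.3, -3.9, -1.6]
opening: 0.552
```

Request:
send_rows --fingers '[0.55,0.55,0.55,0.55,0.55,0.55]' --dp '[[0,5,0],[0,10,0],[0,15,0],[0,20,0],[0,25,0],[0,28,0]]' --turn '[[0,0,0],[0,0,0],[0,0,0],[0,0,0],[0,0,0],[0,0,0]]'

```text
time_s: 13.9
position: [0.5065, 0.0273, 0.0423]
tcp_rot: [[0.005, -0.006, 1.0], [0.001, 1.0, 0.006], [-1.0, 0.001, 0.005]]
force: [0.7, -4.0, -0.4]
opening: 0.554
```

```bash
python3 look.py pics/s10.png
```

```text
[0.50648612 0.02731754 0.04232922] [ 0.70769843 -3.99197443 -0.38142426] 0.5542941279608601
finger 31 [470.98693829  16.05545035  67.3336255 ] [544.45973564  38.24701434 119.99517579]
scene yellow [array([512.8, 166.5]), array([24.3, 75.9]), np.float64(89.8)] ymax mean 178.8
scene red [array([510.9, 120.3]), array([65.6,  7.8]), np.float64(0.4)] ymax mean 124.4
top yellow [array([508.7, 168.3]), array([68.5, 24.8]), np.float64(0.8)] ymax mean 180.7
```

View pics/s10.png

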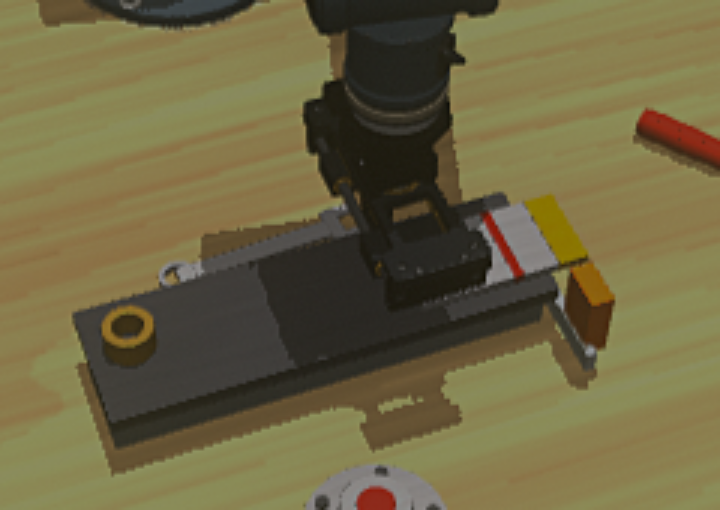

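Overhang is now about 31 mm: the whole yellow end is out, the red stripe is on the ledge, and the stop is clear of the plate. I'll push 8 mm more to centre it in the window, then retreat.

Request:
send_rows --fingers '[0.55,0.55,0.55,0.55]' --dp '[[0,3,0],[0,6,0],[0,8,0],[0,8,0]]' --turn '[[0,0,0],[0,0,0],[0,0,0],[0,0,0]]'

```text
time_s: 14.33
position: [0.5063, 0.0361, 0.0423]
tcp_rot: [[0.005, -0.005, 1.0], [0.002, 1.0, 0.005], [-1.0, 0.002, 0.005]]
force: [-0.0, -1.7, 0.1]
opening: 0.55
```

Request:
send_rows --fingers '[0.55,0.55,0.55,0.55,0.55,0.55,0.55,0.55,0.55]' --dp '[[0,-8,0],[0,-20,0],[0,-30,0],[0,-30,30],[0,-30,65],[0,-50,100],[0,-80,130],[0,-100,140],[0,-100,140]]' --turn '[[0,0,0],[0,0,0],[0,0,0],[0,0,0],[0,0,0],[0,0,0],[0,0,0],[0,0,0],[0,0,0]]'

```text
time_s: 15.08
position: [0.5094, -0.0692, 0.186]
tcp_rot: [[0.014, -0.001, 1.0], [-0.002, 1.0, 0.001], [-1.0, -0.002, 0.014]]
force: [1.0, -0.8, -1.1]
opening: 0.548
```

```bash
python3 look.py pics/s11.png; python3 - <<'E'
from rig import bot
from h import *
c=bot.capture('top');cv2.imwrite('pics/t11.png',cv2.resize(c['img'][150:350,190:420],None,fx=3,fy=3))
E
```

```text
[ 0.50936608 -0.0691613   0.18595285] [ 0.96233794 -0.75901012 -1.07914975] 0.5483919976947941
scene yellow [array([512.5, 175.6]), array([75.6, 24.2]), np.float64(0.2)] ymax mean 187.7
scene red [array([510.2, 129.1]), array([70.2,  7.7]), np.float64(0.1)] ymax mean 133.0
top yellow [array([507.8, 176.6]), array([70.4, 24.8]), np.float64(0.9)] ymax mean 189.1
top red [array([508.5, 130.1]), array([68.3,  6.2]), np.float64(0.6)] ymax mean 133.6
```

View pics/s11.png

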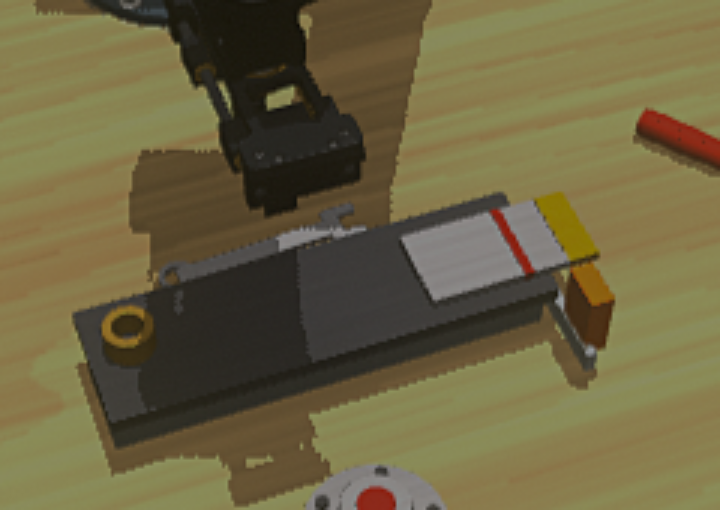

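View pics/t11.png

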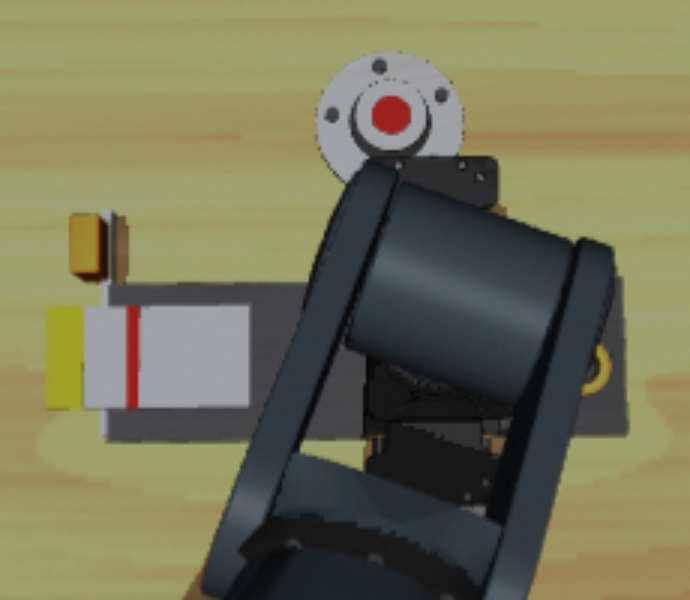

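Both views show the plate flat and straight with the yellow end out (top zoom 46–84 px), the red stripe on the ledge (127–139 px) and the stop aside at (85,245). Overhang is about 40 mm. The arm is clear, so I'll hand in.

Request:
send_rows --fingers '[0.55,0.55,0.55]' --dp '[[0,0,0],[0,0,0],[0,0,0]]' --turn '[[0,0,0],[0,0,0],[0,0,0]]'

```text
time_s: 15.48
position: [0.5044, -0.0631, 0.1806]
tcp_rot: [[0.001, -0.004, 1.0], [0.004, 1.0, 0.004], [-1.0, 0.004, 0.001]]
force: [0.6, 0.5, 0.0]
opening: 0.55
```

```bash
python3 -c "
from rig import bot
print(bot.hand_in())"
```

```text
the job is handed in; nothing more can be done
None
```

I pushed the orange stop to its hard limit, pushed the plate along the ledge until its yellow end stuck out, backed the arm off and handed the job in at 15.5 s.

**Last checks:**
- **Stop:** it travelled about 73 mm on camera, and at the end of its travel the force rose while the position stalled.
- **Plate:** the yellow edge is at y≈188 mm and the ledge end at about 148 mm, so the overhang is about 40 mm. The red stripe is on the ledge, with its outer edge about 15 mm short of the ledge's end. The plate is within about 1° of straight and 2–7 mm off the middle line, depending on the camera.
- **Bystanders:** the bushing, the hub and the wrench looked undisturbed in the final pictures. I did not measure them, and the last close-ups did not cover the spare plate, the carton or the can.

**What disagreed:**
- **First pass missed:** the first attempt at the stop went over it without touching. The camera depth showed the fingertips about 20 mm above the reported tool point (TCP), so I lowered later pushes by that amount.
- **Camera differences:** the scene and top cameras differed by 1–5 mm on most positions. That is well inside the 23–57 mm overhang window.

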